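# Raise the counterweighted cover of the specimen bay and push the cup home

## Task

Load the specimen cup that stands beside the timer, in front of the clear-covered holding bay, into that bay. With the fingertips, push the bay's counterweighted cover up by its lip until it tips past its balance point and stays fully raised by itself; then push the cup along the worktop into the bay until it rests against the back stop, and leave the cover up, as the rest of the batch goes in later. Push gently: grip nothing, do not lift or tip the cup, and leave the timer and the loose pot lid where they lie.

Things in the scene. Friction and masses are not known exactly. Their poses are not given: they have to be found in the camera images.
- bay: white specimen bay fixed on the worktop, two cheeks and a back stop, no floor. Origin on the worktop in mid-bay; +x points into the bay (the way to push), its open front faces -x; z up. 130 mm clear between cheeks: side rails 26 mm high from x -34 mm, uprights 128 mm high at x 57 to 93. Stop face x +50, 85 high. Cover hinge axis along y at x +75, z 115. 190 mm wide over all, x -77 to +110, 175 high shut
- cover (a joint): hinge of the clear cover, rad: 0 shut, grows as its front rises, stop at 1.95 (leans back, mouth clear). Shut, its front panel (x -38 to -42 mm, z 35 to 128) bars the bay. Two round steel counterweights; 0.6 to 1 kg in all, 1 to 2 N up at the lip starts it, a damper slows it. Let go below about 0.8 rad it sinks shut; past about 0.85 it swings on by itself within about 5 s and stays up
- lip_edge (a point): middle of the lower front edge of the cover's grey lifting lip. Lip: 164 mm wide, 6 mm thick with an 8 mm rounded nose, standing out 35 mm before the front panel with free space under it. Shut, this point is at x -77, y 0, z 124 mm in the bay's frame; it moves with the cover on a 152 mm circle about the hinge. Axes: the cover's, like the bay's when shut
- bay_place (a point): point on the worktop in the bay where the middle of the cup's underside comes when the cup touches the back stop in mid-bay: 19 mm from the bay's origin along its +x. Axes like the bay's
- cup: specimen cup with screw lid, white: 61 mm across the lid (z = 33 to 50 mm), body 52 mm across below it, 50 mm high, 60 g. Origin at the middle of its underside, z up. It stands upright on the worktop in front of the bay, beside the bench timer, on either side of it.
- timer: white bench timer lying flat, square, 66 x 66 mm, 18 mm high; origin at the middle of its underside. Lies beside the cup; not to be moved.
- pot_lid: translucent white pot lid lying flat, 66 mm across, 11 mm high; origin at the middle of its underside. Lies left of the cup, near the strip analyser; not to be moved.
There are look-alikes about, which are no part of the job. There is more than one size of the cup; the one meant has the size given above.

How it is judged:
By the outcome, as a careful person would: the job done as asked, in the order asked, and still so for the second after the job is handed in, with the robot touching nothing.
It also fails if it takes over 54 s, if anything falls off the work surface, if the arm or the gripper's body presses on something with over 40 N, if the wrist force passes 120 N, or if a joint passes its speed limit or range.

## Robot

A 6-joint arm with a two-finger parallel gripper is mounted at the origin on a cart in front of the work surface, level with it; the furniture and walls round the work are solid. World frame = base frame: x ahead of the robot, y to its left, z up, the work surface at z = 0. Lengths are in mm, angles in degrees, forces in N, time in s.
With the tool pointing down it reaches from about 350 to 850 mm from the base axis. Payload 8.1 kg.
Tool frame: the origin (TCP) lies midway between the tips of the shut fingers; the grasp point (between the pads) lies 19 mm behind it (r.pinch_z is the distance from the TCP to the grasp point, in mm); z points along the fingers, y is the line along which they close (so a half turn about z gives the same grasp; the last joint's range is limited). The gripper opens to 85 mm and grips with 20 to 120 N. Pads are 22 mm wide; open, the fingers measure 114 mm over their backs; the gripper's body (76 mm by 85 mm) begins 54 mm behind the grasp point. The pads swing forward as they close: fully open they stand 13 mm farther back than shut.
Start: joints at [64.607, 7.471, 85.268, -0, 87.261, -4.893], TCP at [210.107, 562.014, 208.692] pointing down, gripper open.
Joint ranges: [-169.43, 169.43], [-51.17, 129.36], [1.28, 143.12], [-76.62, 256.62], [0, 156.53], [-152.29, 152.29]. Speed limits (degrees/s): [136.94, 136.94, 159.86, 180, 180, 180].

## Interface

Orientations are given as [roll, pitch, yaw] about the fixed x, y, z axes, in that order (R = Rz(yaw) Ry(pitch) Rx(roll)).
In Python, from bench import sensors, optics, job, r gives the robot as it stands.
- The arm moves only by the tool play_rows, never from a script. Its argument "motion" is a list that holds one entry, the list of rows, each a list of 6 numbers: the shift along the tool's x, y, z in cm, then the turn, a rotation vector about the tool's x, y, z in degrees. In form: [[[x, y, z, ax, ay, az], ...]]. A call has 1 to 5 rows; each row is the pose to reach, as a shift and turn from the pose commanded when the call began, along the tool's axes at that moment; what a row does not reach only later rows make up. A row lasts 1/10 s, in which the tool goes at most 50 mm and 8.59 degrees, less where a joint would pass 70% of its speed; a pose out of reach is approached as far as the arm can. A call with a gripper value outside its range is refused whole. "jaw" is the opening, from 0 (shut) to 1 (fully open), set as the call begins (left out, the last holds). The fingers move at their own pace and stop on an object; "squeeze" is the grip in N (left out, the last holds). Time passes only in rows, so rows that repeat a pose let the fingers close. It gives the time, the measured TCP pose, the force, the opening and the grip force at its end, in the units of the state.
- sensors.sense(): the state, without advancing time (a new reading comes with each control period).
- optics.snapshot(name): name is "scene" or "top" or "wrist"; returns a dict with "pixels" (400x640x3 uint8, red, green, blue), "mtx" (3x3 intrinsics, pixels), "R" (3x3) and "t" (3): a world point X has camera coordinates R X + t; the wrist camera has in their place "T_tool_cam" (4x4, takes a point from camera to tool coordinates, whose origin is the TCP and whose axes are the flange's). Camera axes: x right, y down, z forward; pixel columns grow to the right and rows downward; lengths in mm; the calibration is good to about 2 mm. The wrist camera is an equidistant fisheye: a pixel r from the principal point sees the ray r / f radians off the axis. A picture is of the moment at which its call begins: read the wrist's pose just before it. There is no depth.
- job.hand_in(): hands the job in; it is judged then, once.
The state is a dict: "time": time; "joint_pos": joint angles; "qd": joint speeds; "joint_efforts": joint torques, N m; "tool_pos": TCP position; "tcp_rot": TCP orientation; "ft_force": force on the tool from outside, world axes, zero at the start; "wrist_torque": the same for the moment, N m; "finger_gap": finger opening in mm; "grip_force": force on a finger pad.
Only numpy, scipy, OpenCV 4.12 (cv2) and the standard library are available. Lean on these libraries where they do the work, as an engineer would, in place of code of your own. Each camera call takes 0.05 s, during which the arm holds its last target. There are 200 camera calls.

## Working session

There is one attempt and no reset: what is moved stays moved. The work goes in short steps, Python scripts to look and compute and a tool call to move; the robot and the scene stay as the last step left them, time stands still between calls to the robot, and variables do not carry over. Pictures are saved under pics/ and viewed, at most 10 in all, crops included, and the job is handed in when it is done.

Besides the shell and the picture viewer there is one more tool, called after ">>>" as name(argument=value, ...) on one line, values as JSON. play_rows: Moves the arm, as the interface text tells. Its arguments: {"type":"object","properties":{"motion":{"type":"array","items":{"type":"array","items":{"type":"array","items":{"type":"number"}}}},"jaw":{"type":"number"},"squeeze":{"type":"number"}},"required":["motion"]}

```bash
mkdir -p pics
python3 - <<'E'
from bench import sensors, optics, job, r
import cv2,pickle
s=sensors.sense();print(s)
d={}
for n in("scene","top"):
    p=optics.snapshot(n);d[n]=p;cv2.imwrite(f"pics/{n}0.png",p["pixels"][:,:,::-1]);print(n,p["mtx"],p["R"],p["t"])
pickle.dump(d,open("cams.pkl","wb"))
E
```

```text
{'time': 0.0, 'joint_pos': array([ 6.46064669e+01,  7.51593294e+00,  8.53302636e+01, -1.80317542e-03,
        8.72621924e+01, -4.89273845e+00]), 'qd': array([-0.0389312 , -0.02726461,  0.00753316, -0.00548707, -0.01753449,
        0.03751584]), 'joint_efforts': array([ 1.18922082e-03, -5.69388127e+01, -5.00558996e+01,  2.88873241e-05,
        1.40755170e-02, -2.66030696e-05]), 'tool_pos': array([209.85894367, 561.45603194, 207.62645143]), 'tcp_rot': array([-1.79891852e+02, -7.45016802e-03,  1.59499286e+02]), 'ft_force': array([-0.03332221,  0.33875522,  0.87820837]), 'wrist_torque': array([ 0.02265153, -0.02378425,  0.02355167]), 'grip_force': 0.0, 'finger_gap': 85.484826699709}
scene [[369.72190369   0.         321.33506973]
 [  0.         369.72190369 196.92015041]
 [  0.           0.           1.        ]] [[ 0.66419003 -0.74753962 -0.0060104 ]
 [-0.61095778 -0.53816865 -0.58060752]
 [ 0.43079252  0.38930582 -0.8141614 ]] [-488.64117955  278.12194373  804.9784687 ]
top [[368.48882881   0.         324.45022563]
 [  0.         368.48882881 201.49126661]
 [  0.           0.           1.        ]] [[ 0.01504114 -0.99951626  0.02722158]
 [-0.99395472 -0.01790753 -0.1083205 ]
 [ 0.10875557 -0.02542775 -0.99374325]] [-234.49742648  517.82169484 1014.20260557]
```

View pics/scene0.png

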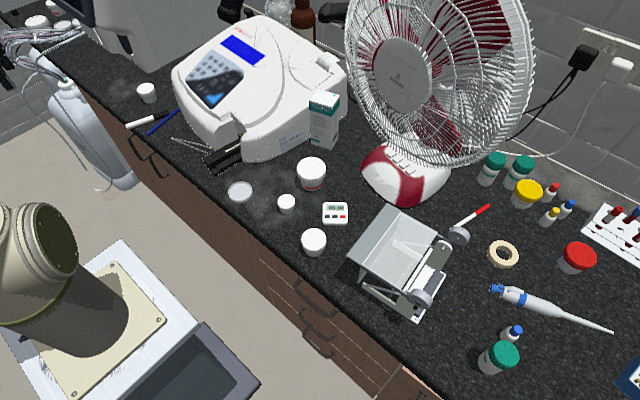

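View pics/top0.png

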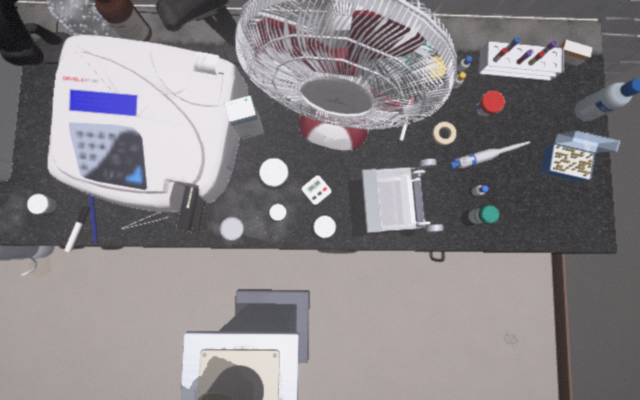

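The scene view shows the bay at about (400,250), with its mouth facing left (world +y), and the timer at (335,213). White cups stand at (311,172), (286,204), (313,242) and (146,92), and the pot lid is at (240,191). In the top view the bay is at (395,200), the timer at (317,188), the cup candidates at (274,172), (278,212), (325,227) and (38,204), and the pot lid at (231,229).

Next I'll measure sizes and positions.

```bash
cat > h.py <<'E'
import numpy as np,cv2,pickle
D=pickle.load(open("cams.pkl","rb"))
def ray(n,uv):
    p=D[n];uv=np.atleast_2d(np.float64(uv));d=np.c_[uv,np.ones(len(uv))]@np.linalg.inv(p["mtx"]).T@p["R"]
    return -p["R"].T@p["t"],d
def onz(n,uv,z):
    c,d=ray(n,uv);return c+d*((z-c[2])/d[:,2])[:,None]
def proj(n,X):
    p=D[n];q=np.atleast_2d(X)@p["R"].T+p["t"];q=q@p["mtx"].T;return q[:,:2]/q[:,2:]
E
python3 - <<'E'
from h import *
import numpy as np
for n in D:print(n,"cam at",ray(n,[0,0])[0].round())
T=D["top"]["pixels"];g=cv2.cvtColor(T,cv2.COLOR_RGB2GRAY)
for nm,(u,v),z in[("A",(274,172),50),("B",(278,212),50),("C",(325,227),50),("D",(38,204),50),("lid",(231,229),11),("timer",(317,188),18)]:
    m=(g>(110 if nm=="lid" else 150)).astype(np.uint8)
    k,l,st,c=cv2.connectedComponentsWithStats(m);i=l[v,u]
    cs=max(cv2.findContours((l==i).astype(np.uint8),0,2)[0],key=cv2.contourArea)[:,0]
    P=onz("top",cs,z)[:,:2].astype(np.float32)
    (c0,rr)=cv2.minEnclosingCircle(P);print(nm,st[i],"ctr",np.round(c0),"dia",round(2*rr),cv2.minAreaRect(P))
S=cv2.resize(T[150:260,250:470,::-1],None,fx=3.6,fy=3.6,interpolation=cv2.INTER_CUBIC);cv2.imwrite("pics/c1.png",S)
S=D["scene"]["pixels"][150:330,270:480,::-1];cv2.imwrite("pics/c2.png",cv2.resize(S,None,fx=3.3,fy=3.3,interpolation=cv2.INTER_CUBIC))
E
```

```text
scene cam at [ 148. -529.  814.]
top cam at [ 408. -199. 1070.]
A [259 158  29  28 640] ctr [601. -81.] dia 81 ((601.6070556640625, -80.08111572265625), (76.7724380493164, 78.25886535644531), 1.2207551002502441)
B [269 204  18  17 230] ctr [489. -96.] dia 48 ((488.0521545410156, -95.88380432128906), (45.310302734375, 44.76515197753906), 46.22161865234375)
C [314 216  22  22 387] ctr [ 451. -226.] dia 61 ((450.09619140625, -226.6475830078125), (58.01089096069336, 58.15257263183594), 0.9702832698822021)
D [ 27 194  21  20 339] ctr [500. 558.] dia 57 ((500.0213317871094, 558.3890380859375), (53.06758117675781, 53.27497100830078), 5.435354709625244)
lid [219 216  26  25 483] ctr [443.  38.] dia 71 ((443.15460205078125, 37.449424743652344), (67.14637756347656, 69.34919738769531), 46.99003982543945)
timer [302 175  29  30 500] ctr [ 558. -200.] dia 85 ((557.2470703125, -201.64712524414062), (66.74925231933594, 67.1937255859375), 41.291908264160156)
```

View pics/c1.png

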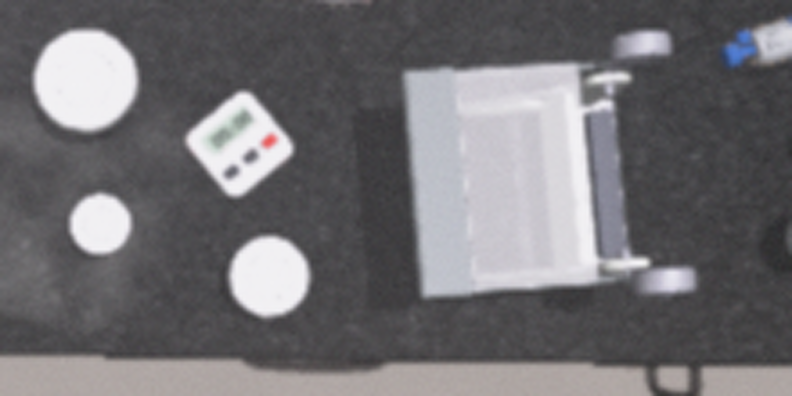

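View pics/c2.png

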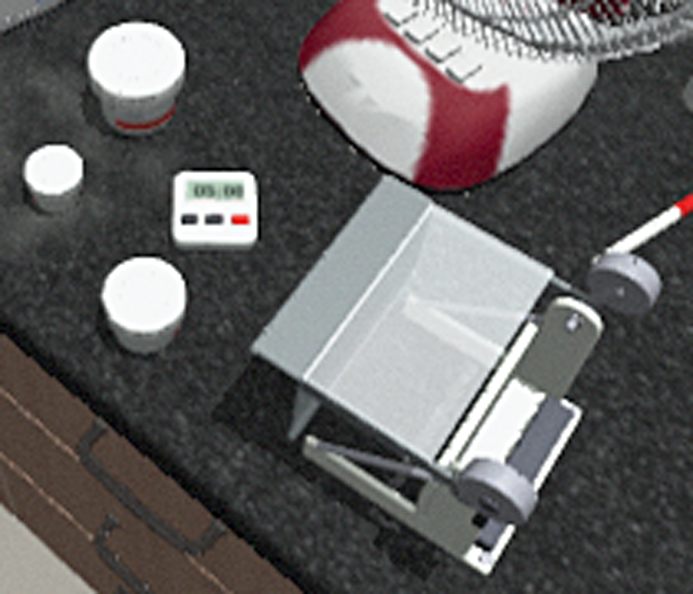

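Candidates in the top view: A (274,172) is 78 mm across, B (278,212) is 46 mm, C (325,227) is about 60 mm, and D (38,204) is 55 mm and far off. C fits, since it is 61 mm across, directly beside the timer and in front of the bay. Both crops confirm it. The cover's grey lip runs from about (362,170) to (367,233) in the top view.

Next I'll work out the bay pose.

Run:
```python
from h import *
t=lambda a:(250+a[0]/3.6-.4,150+a[1]/3.6-.4)
s=lambda a:(270+a[0]/3.3-.4,150+a[1]/3.3-.4)
prs={"far":((404,71),(385,177)),"near":((421,298),(253,350)),"pfar":((457,69),(434,207)),"pnear":((473,293),(304,383))}
Q={}
for k,(a,b) in prs.items():
    c1,d1=ray("top",t(a));c2,d2=ray("scene",s(b));d1=d1[0];d2=d2[0]
    x=np.linalg.lstsq(np.c_[d1,-d2],c2-c1,rcond=None)[0];p,q=c1+x[0]*d1,c2+x[1]*d2
    Q[k]=(p+q)/2;print(k,Q[k].round(1),"gap",np.linalg.norm(p-q).round(1),"onz top",onz("top",t(a),127)[0].round(1),"scene",onz("scene",s(b),127)[0].round(1))
f,n=onz("top",t((404,71)),127)[0],onz("top",t((421,298)),127)[0]
f2,n2=onz("scene",s((385,177)),127)[0],onz("scene",s((253,350)),127)[0]
f=(f+f2)/2;n=(n+n2)/2
w=f-n;L=np.linalg.norm(w);y=w/L;x=np.array([y[1],-y[0],0]);yaw=np.degrees(np.arctan2(x[1],x[0]))
o=(f+n)/2+77*x;o[2]=0
print("width",L,"yaw",yaw,"x",x,"o",o)
B=np.c_[x,y,[0,0,1]]
for nm,X in [("timer",[557,-201,0]),("cup",[451,-226,0]),("lip",[*(f+n)[:2]/2,124])]:print(nm,(B.T@(np.array(X)-o)).round(1))
for X in [(-77,82,127),(-77,-82,127),(110,95,0),(110,-95,0),(50,65,85),(-34,-65,26),(-34,65,26)]:print(X,proj("top",o+B@X).round(1),proj("scene",o+B@X).round(1))
```

```text
far [ 598.3 -320.3  121.7] gap 0.2 onz top [ 597.3 -319.7  127. ] scene [ 594.7 -321.8  127. ]
near [ 435.  -334.5  122.1] gap 3.7 onz top [ 433.5 -332.5  127. ] scene [ 434.4 -337.   127. ]
pfar [ 600.8 -359.3  120.5] gap 0.1 onz top [ 599.6 -358.2  127. ] scene [ 596.5 -360.8  127. ]
pnear [ 439.1 -372.   120.9] gap 3.4 onz top [ 437.7 -369.6  127. ] scene [ 437.8 -374.5  127. ]
width 162.64274965882842 yaw -85.06433755177744 x [ 0.08603706 -0.99629194  0.        ] o [ 521.62996876 -404.4713618     0.        ]
timer [-199.7   52.7    0. ]
cup [-183.9  -55.     0. ]
lip [-77.   0. 124.]
(-77, 82, 127) [[362.2 169.6]] [[386.4 202.4]]
(-77, -82, 127) [[367.5 232.5]] [[345.1 255.4]]
(110, 95, 0) [[418.9 169.5]] [[449.9 267.7]]
(110, -95, 0) [[425.3 233.5]] [[411.1 333.9]]
(50, 65, 85) [[407.  175.7]] [[429.5 246.5]]
(-34, -65, 26) [[376.9 226.3]] [[363.  280.4]]
(-34, 65, 26) [[373.  181.2]] [[392.4 239.6]]
```

The bay pose is consistent: lip width comes out at 163 mm (164 given) and triangulated lip height at 122 mm (124 given). In bay axes, the cup is at (-184,-55) and the timer at (-200,53). Now I'll start moving.

```bash
cat > g.py <<'E'
import numpy as np
from scipy.spatial.transform import Rotation as Ro
from bench import sensors
X=np.array([.086,-.9963,0]);Y=np.array([.9963,.086,0]);Z=np.array([0,0,1.]);O=np.array([521.6,-404.5,0]);B=np.c_[X,Y,Z]
def bay(p):return B.T@(np.array(p)-O)
def row(p,tilt,turn=0):
    """p bay frame TCP; tilt deg from vertical, tip leading along bay x turned by `turn` deg toward bay y"""
    s=sensors.sense();R=Ro.from_euler("xyz",s["tcp_rot"],degrees=True)
    x=np.cos(np.radians(turn))*X+np.sin(np.radians(turn))*Y;y=np.cross(Z,x)
    M=Ro.from_matrix(np.c_[-x,y,-Z])*Ro.from_euler("y",-tilt,degrees=True)
    d=R.inv().apply(O+B@np.array(p)-s["tool_pos"])/10
    return np.r_[d,(R.inv()*M).as_rotvec(degrees=True)].round(2).tolist()
def st():
    s=sensors.sense();print("t",s["time"],"bay",bay(s["tool_pos"]).round(1),"F bay",(B.T@s["ft_force"]).round(1),"rot",s["tcp_rot"].round(1),"gap",round(s["finger_gap"],1),"q",s["joint_pos"].round())
def lift(th,s=18,tilt=35,push=0):
    a=np.radians(176.6)-th;t=np.radians(tilt);N=np.array([75+152*np.cos(a),115+152*np.sin(a)])
    f=np.array([np.sin(t),-np.cos(t)]);n=np.array([np.cos(t),np.sin(t)]);q=N+s*f-(11-push)*n
    return [q[0],0,q[1]]
E
python3 -c "
from g import *
st();print(lift(0));print('pre',row([-200,0,200],35))"
```

```text
t 0.1 bay [-989.3 -227.5  207.8] F bay [-0.4 -0.2 -0. ] rot [-179.9   -0.   159.5] gap 85.4 q [65.  8. 85.  0. 87. -5.]
[np.float64(-75.41875047727241), 0, np.float64(102.96049118648281)]
pre [-54.44, -61.51, 0.87, 19.61, -31.13, 62.49]
```

>>> play_rows(motion=[[[-3.3,-3.7,0,1.1,-1.8,3.5],[-6.6,-7.4,0,2.2,-3.6,7],[-10,-11.2,0,3.4,-5.4,10.6],[-13.2,-14.8,0,4.6,-7.2,14.2],[-16.6,-18.6,0,6,-9.2,18]]], jaw=0.5)

```text
time: 0.6
tool_pos: [300.3, 328.6, 208.4]
tcp_rot: [-175.4, 10.1, 141.7]
ft_force: [0.6, 0.5, -0.1]
finger_gap: 42.7
grip_force: 0.0
```

```bash
python3 -c "
from g import *
st();print('pre',row([-200,0,200],35))"
```

```text
t 0.6 bay [-749.4 -157.4  208.4] F bay [-0.4  0.7 -0.1] rot [-175.4   10.1  141.7] gap 42.7 q [ 50. -12. 105. -10.  91.  -1.]
pre [-48.19, -28.41, 11.7, 13.78, -21.74, 44.36]
```

>>> play_rows(motion=[[[-4,-2.4,1,2,-3,6],[-8,-4.7,2,3.5,-5.5,12],[-12,-7.1,2.9,5,-8,18],[-16,-9.4,3.9,6.5,-10.5,24],[-20,-11.8,4.9,8,-13,30]]])

```text
time: 1.1
tool_pos: [385.5, 107.3, 204.2]
tcp_rot: [-176.8, 25.4, 111.2]
ft_force: [-0.1, 0.4, -0.3]
finger_gap: 42.7
grip_force: 0.0
```

```bash
python3 -c "
from g import *
st();print('pre',row([-200,0,200],35))"
```

```text
t 1.1 bay [-521.6  -91.6  204.2] F bay [-0.4 -0.  -0.3] rot [-176.8   25.4  111.2] gap 42.7 q [ 31. -17. 113. -24.  92.  12.]
pre [-30.02, 0.6, 14.74, 5.04, -9.09, 14.32]
```

>>> play_rows(motion=[[[-4,0,2,1,-1.8,3],[-8,0.1,4,2,-3.6,6],[-12,0.2,5.9,3,-5.4,9],[-16,0.3,7.8,4,-7.2,12],[-20,0.4,9.8,5,-9.1,14.3]]])

```text
time: 1.6
tool_pos: [465.5, -100.5, 201.2]
tcp_rot: [-180.0, 35.0, 95.1]
ft_force: [0.4, 0.5, 0.1]
finger_gap: 42.9
grip_force: 0.0
```

```bash
python3 -c "
from g import *
st();print('pre',row([-150,0,105],35))"
```

```text
t 1.6 bay [-307.7  -29.7  201.2] F bay [-0.5  0.4  0.1] rot [-180.    35.    95.1] gap 42.9 q [  9. -12. 112. -35.  84.   9.]
pre [-7.41, 2.94, 16.93, 0.07, -0.03, 0.12]
```

>>> play_rows(motion=[[[-1.5,0.6,3.4,0,0,0],[-3,1.2,6.8,0,0,0],[-4.5,1.8,10.2,0,0,0],[-6,2.4,13.6,0,0,0],[-7.4,2.9,16.9,0,0,0.1]]])

```text
time: 2.1
tool_pos: [508.1, -254.2, 103.9]
tcp_rot: [-180.0, 34.9, 95.1]
ft_force: [0.3, -0.7, 0.7]
finger_gap: 42.8
grip_force: 0.0
```

```bash
python3 -c "
from g import *
from bench import optics
import cv2
st();print(row([-90,0,101],35),row(lift(0),35),row(lift(.1),35))
cv2.imwrite('pics/s1.png',cv2.resize(optics.snapshot('scene')['pixels'][120:350,240:520,::-1],None,fx=2.5,fy=2.5))"
```

```text
t 2.1 bay [-150.9   -0.5  103.9] F bay [0.7 0.3 0.7] rot [-180.    34.9   95.1] gap 42.8 q [-10.  -0. 113. -38.  64.   1.]
[-4.83, 0.03, 3.72, 0.08, -0.11, 0.13] [-6.14, 0.03, 4.39, 0.08, -0.11, 0.13] [-7.14, 0.03, 3.25, 0.08, -0.11, 0.13]
```

View pics/s1.png

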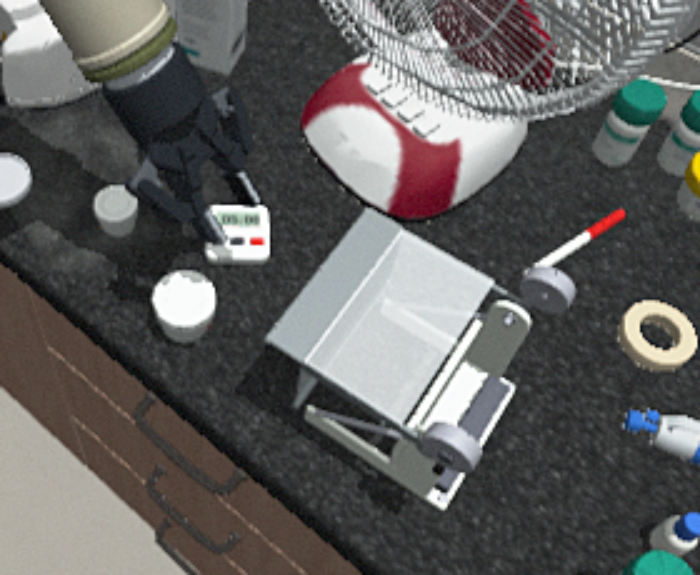

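The view shows the open fingers hovering at crop (215,215), in front of the lip edge (270,340)–(370,210) and clear of the cup and timer. I'll slip the tips under the lip.

>>> play_rows(motion=[[[-1.6,0,1.3,0,0,0],[-3.2,0,2.6,0,0,0],[-4.8,0,3.7,0,0,0],[-5.5,0,4.1,0,0,0],[-6.1,0,4.4,0,0,0]]])

```text
time: 2.65
tool_pos: [514.5, -328.1, 103.5]
tcp_rot: [-180.0, 34.9, 95.1]
ft_force: [-0.3, -0.2, -0.6]
finger_gap: 42.7
grip_force: 0.0
```

```bash
python3 -c "
from g import *
st()
for a in (.08,.16,.24,.32,.4):print(row(lift(a),35))"
```

```text
t 2.65 bay [-76.7  -0.5 103.5] F bay [ 0.2 -0.3 -0.6] rot [-180.    34.9   95.1] gap 42.7 q [-18.   2. 110. -38.  59.  -6.]
[-0.86, 0.04, -0.8, 0.05, -0.12, 0.11]
[-1.73, 0.04, -1.66, 0.05, -0.12, 0.11]
[-2.65, 0.04, -2.45, 0.05, -0.12, 0.11]
[-3.64, 0.04, -3.16, 0.05, -0.12, 0.11]
[-4.68, 0.04, -3.78, 0.05, -0.12, 0.11]
```

>>> play_rows(motion=[[[-0.5,0,-0.5,0,0,0],[-1,0,-1,0,0,0],[-1.5,0,-1.45,0,0,0],[-2,0,-1.9,0,0,0],[-2.6,0,-2.4,0,0,0]]])

```text
time: 3.15
tool_pos: [515.9, -335.1, 139.3]
tcp_rot: [180.0, 34.9, 95.1]
ft_force: [-0.0, -0.4, -0.7]
finger_gap: 42.7
grip_force: 0.0
```

```bash
python3 -c "
from g import *
from bench import optics
import cv2
st()
for a in (.32,.4,.48,.56,.64):print(row(lift(a),35))
cv2.imwrite('pics/s2.png',cv2.resize(optics.snapshot('scene')['pixels'][120:350,240:520,::-1],None,fx=2.5,fy=2.5))"
```

```text
t 3.15 bay [-69.6   0.3 139.3] F bay [ 0.4 -0.1 -0.7] rot [180.   34.9  95.1] gap 42.7 q [-19.  -0. 108. -36.  62.  -9.]
[-1.02, -0.03, -0.63, 0.14, -0.08, 0.15]
[-2.06, -0.03, -1.26, 0.14, -0.08, 0.15]
[-3.15, -0.03, -1.8, 0.14, -0.08, 0.15]
[-4.27, -0.03, -2.25, 0.14, -0.08, 0.15]
[-5.43, -0.03, -2.61, 0.14, -0.08, 0.15]
```

View pics/s2.png

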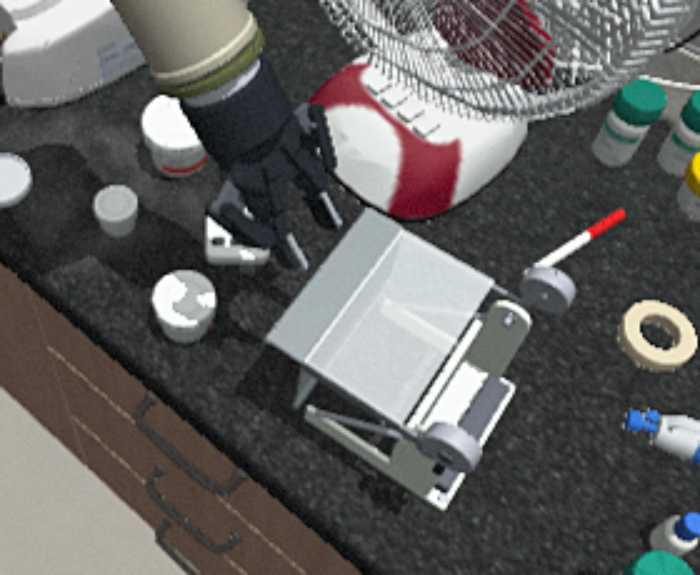

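The fingers did not touch. The tips, at crop (300,262) and (340,222), are still in front of the lip edge, so I need the true tip position.

```bash
python3 -c "
from h import *
from g import *
s=sensors.sense();R=Ro.from_euler('xyz',s['tcp_rot'],degrees=True).as_matrix();p=s['tool_pos']
for off in ([0,21,0],[0,-21,0],[0,21,-6],[0,-21,-6],[-11,21,-6],[-11,-21,-6],[11,-21,-6]):
  q=proj('scene',p+R@np.array(off,float))[0];print(off,((q-[240,120])*2.5).round(0))
for X in ((-77,82,124),(-77,-82,124),(-77,20,124)): print(X,((proj('scene',O+B@np.array(X))[0]-[240,120])*2.5).round())
"
```

```text
[0, 21, 0] [340. 248.]
[0, -21, 0] [314. 282.]
[0, 21, -6] [337. 243.]
[0, -21, -6] [311. 277.]
[-11, 21, -6] [347. 244.]
[-11, -21, -6] [321. 279.]
[11, -21, -6] [301. 275.]
(-77, 82, 124) [365. 208.]
(-77, -82, 124) [263. 340.]
(-77, 20, 124) [329. 255.]
```

```bash
python3 -c "
from bench import optics
import cv2,numpy as np
a=optics.snapshot('scene')['pixels'][160:260,320:420];b=optics.snapshot('top')['pixels'][150:250,310:410];w=optics.snapshot('wrist')['pixels']
f=lambda i:cv2.resize(i,(400,400),interpolation=cv2.INTER_CUBIC)
im=np.hstack([f(a),f(b)]);im=np.vstack([im[:,:],np.hstack([cv2.resize(w,(320,200)),np.zeros((200,480,3),np.uint8)])])
cv2.imwrite('pics/s3.png',im[:,:,::-1])"
```

```text
(no output)
```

View pics/s3.png

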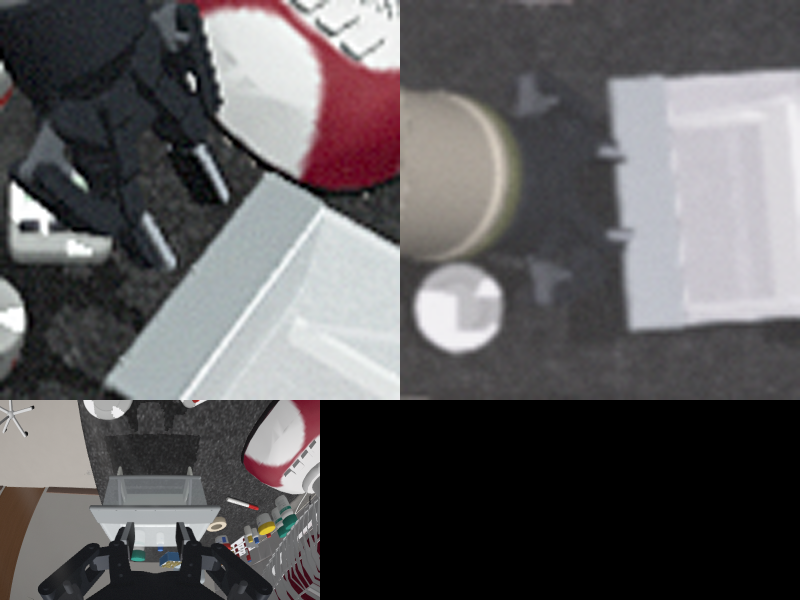

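In the scene crop the tips end at (175,268) and (226,201), clear of the lip. In the top crop they just overlap the lip front, at (625,150) and (632,235). I'll triangulate them.

```bash
python3 -c "
from h import *
from g import *
st()
s=sensors.sense();R=Ro.from_euler('xyz',s['tcp_rot'],degrees=True).as_matrix();p=s['tool_pos']
def tri(a,b):
    c1,d1=ray('top',a);c2,d2=ray('scene',b);d1=d1[0];d2=d2[0]
    x=np.linalg.lstsq(np.c_[d1,-d2],c2-c1,rcond=None)[0];u,v=c1+x[0]*d1,c2+x[1]*d2
    return (u+v)/2,np.linalg.norm(u-v)
for a,b in(((366.2,187.3),(376.3,210.0)),((368,208.5),(363.6,226.8))):
    q,g=tri(a,b);print(q.round(1),'bay',bay(q).round(1),'gap',g.round(1),'tool',(R.T@(q-p)).round(1))
"
```

```text
t 3.35 bay [-69.3   0.2 138.8] F bay [ 0.3  0.4 -0.4] rot [179.9  34.9  95.1] gap 43.0 q [-19.  -0. 108. -37.  62.  -9.]
[ 545.  -326.5  160.5] bay [-75.7  30.  160.5] gap 0.3 tool [ -7.3  29.9 -21.4]
[ 492.4 -331.6  162.8] bay [-75.1 -22.8 162.8] gap 2.0 tool [ -9.  -22.9 -23.1]
```

The half-open tips stand about 20 mm short of the TCP. I'll shut the fingers for the lift, so the tip is at the TCP, and go in deeper.

```bash
python3 -c "
from g import *
st();print(row([-120,0,125],35),row([-120,0,95],35));print(lift(0,24),row(lift(0,24),35))"
```

```text
t 3.35 bay [-69.3   0.2 138.8] F bay [ 0.3  0.4 -0.4] rot [179.9  34.9  95.1] gap 43.0 q [-19.  -0. 108. -37.  62.  -9.]
[4.94, -0.0, -1.77, 0.13, -0.08, 0.1] [6.66, -0.01, 0.69, 0.13, -0.08, 0.1]
[np.float64(-71.97729185916614), 0, np.float64(98.04557892074887)] [2.55, -0.02, 3.19, 0.13, -0.08, 0.1]
```

>>> play_rows(motion=[[[2.5,0,-0.9,0,0,0],[4.9,0,-1.8,0,0,0],[6.7,0,0.7,0,0,0],[6.7,0,0.7,0,0,0],[6.7,0,0.7,0,0,0]]], jaw=0)

```text
time: 3.85
tool_pos: [510.2, -284.5, 93.6]
tcp_rot: [-179.8, 34.9, 95.2]
ft_force: [1.1, 0.6, -0.6]
finger_gap: 0.2
grip_force: 0.0
```

```bash
python3 -c "
from g import *
st();print(row([-90,0,95],35),row([-72,0,96],35))"
```

```text
t 3.85 bay [-120.5   -1.1   93.6] F bay [-0.5  1.1 -0.6] rot [-179.8   34.9   95.2] gap 0.2 q [-13.   1. 112. -39.  61.  -1.]
[-2.58, 0.1, 1.63, -0.01, -0.12, 0.23] [-4.12, 0.09, 2.57, -0.01, -0.12, 0.23]
```

>>> play_rows(motion=[[[-1.2,0,0.8,0,0,0],[-2.4,0,1.5,0,0,0],[-3.6,0,2.2,0,0,0],[-4.1,0.1,2.6,0,0,0],[-4.1,0.1,2.6,0,0,0]]])

```text
time: 4.35
tool_pos: [516.4, -333.5, 96.2]
tcp_rot: [179.9, 34.8, 95.0]
ft_force: [0.9, 4.0, -1.1]
finger_gap: -0.0
grip_force: 1.8
```

```bash
python3 -c "
from g import *
st()
for a in (.06,.12,.18,.24,.3):print(row(lift(a,22,push=2),35))"
```

```text
t 4.35 bay [-71.2   0.9  96.2] F bay [-3.9  1.2 -1.1] rot [179.9  34.8  95. ] gap -0.0 q [-19.   3. 110. -38.  58.  -5.]
[-0.83, -0.09, -1.1, 0.09, -0.19, 0.03]
[-1.45, -0.09, -1.76, 0.09, -0.19, 0.03]
[-2.12, -0.09, -2.39, 0.09, -0.19, 0.03]
[-2.82, -0.09, -2.97, 0.09, -0.19, 0.03]
[-3.55, -0.09, -3.51, 0.09, -0.19, 0.03]
```

Force now reads -3.9 N along x, so the fingers are in contact. Lifting.

>>> play_rows(motion=[[[-0.6,0,-0.9,0,0,0],[-1.3,0,-1.6,0,0,0],[-2.0,0,-2.3,0,0,0],[-2.8,0,-2.95,0,0,0],[-3.5,0,-3.5,0,0,0]]])

```text
time: 4.85
tool_pos: [517.9, -342.1, 147.3]
tcp_rot: [179.9, 35.0, 95.0]
ft_force: [-0.2, 1.1, -0.1]
finger_gap: 0.4
grip_force: 0.0
```

```bash
python3 -c "
from g import *
from bench import optics
import cv2,numpy as np
a=optics.snapshot('scene')['pixels'][120:300,300:480];b=optics.snapshot('top')['pixels'][120:270,310:460]
f=lambda i:cv2.resize(i,(400,400),interpolation=cv2.INTER_CUBIC)
cv2.imwrite('pics/s4.png',np.hstack([f(a),f(b)])[:,:,::-1])
st()
for a in (.36,.44,.52,.6,.68):print(row(lift(a,22,push=2),35))"
```

```text
t 4.95 bay [-61.8   2.4 148.4] F bay [ 0.7 -0.5  0.1] rot [179.7  35.1  94.9] gap -0.1 q [-19.  -0. 107. -36.  62. -10.]
[-0.57, -0.24, -0.25, 0.28, 0.06, 0.01]
[-1.64, -0.24, -0.83, 0.28, 0.06, 0.01]
[-2.75, -0.23, -1.33, 0.28, 0.06, 0.01]
[-3.89, -0.23, -1.73, 0.28, 0.06, 0.01]
[-5.07, -0.23, -2.04, 0.28, 0.06, 0.01]
```

View pics/s4.png

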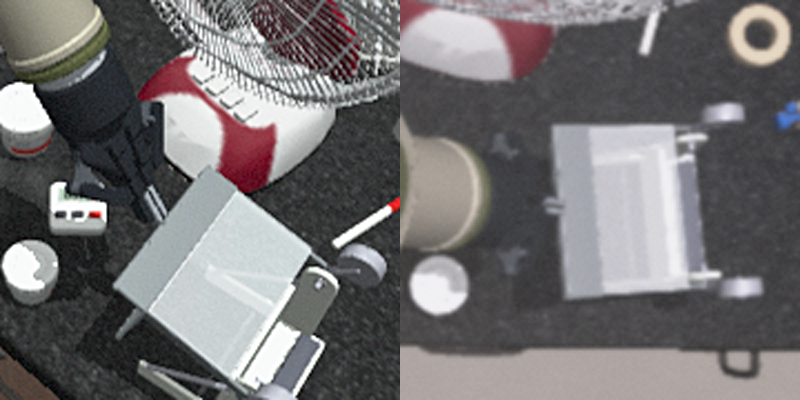

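The tips are now hidden under the lip edge at left-panel (165,220), and the cover has risen clear of shut. I'll keep lifting.

>>> play_rows(motion=[[[-0.6,-0.1,-0.3,0,0,0],[-1.6,-0.2,-0.8,0,0,0],[-2.7,-0.2,-1.3,0,0,0],[-3.8,-0.2,-1.7,0,0,0],[-5.0,-0.2,-2.0,0,0,0]]])

```text
time: 5.45
tool_pos: [518.1, -371.9, 191.6]
tcp_rot: [179.9, 34.9, 95.1]
ft_force: [0.6, -1.2, 0.2]
finger_gap: 0.3
grip_force: 0.0
```

```bash
python3 -c "
from g import *
st()
for a in (.76,.84,.92,1.,1.08):print(row(lift(a,22,push=2),35))"
```

```text
t 5.45 bay [-32.8  -0.7 191.6] F bay [1.2 0.4 0.2] rot [179.9  34.9  95.1] gap 0.3 q [-23.  -2. 104. -34.  64. -16.]
[-1.41, 0.07, -0.39, 0.14, -0.06, 0.11]
[-2.62, 0.06, -0.52, 0.14, -0.06, 0.11]
[-3.83, 0.06, -0.54, 0.14, -0.06, 0.11]
[-5.05, 0.06, -0.47, 0.14, -0.06, 0.11]
[-6.25, 0.06, -0.31, 0.14, -0.06, 0.11]
```

>>> play_rows(motion=[[[-1.4,0,-0.4,0,0,0],[-2.6,0,-0.5,0,0,0],[-3.8,0,-0.5,0,0,0],[-5.0,0,-0.5,0,0,0],[-6.4,0,-0.3,0,0,0]]])

```text
time: 5.95
tool_pos: [522.3, -422.5, 229.7]
tcp_rot: [180.0, 34.9, 95.1]
ft_force: [-0.2, 0.6, 0.4]
finger_gap: 0.2
grip_force: 0.0
```

```bash
python3 -c "
from g import *
from bench import optics
import cv2,numpy as np
a=optics.snapshot('scene')['pixels'][120:300,300:480];b=optics.snapshot('top')['pixels'][120:270,310:460]
f=lambda i:cv2.resize(i,(400,400),interpolation=cv2.INTER_CUBIC)
cv2.imwrite('pics/s5.png',np.hstack([f(a),f(b)])[:,:,::-1])
st()
for a in (1.0,1.08,1.16):print(row(lift(a,22,push=2),35))"
```

```text
t 6.05 bay [ 19.1  -0.7 230.8] F bay [-1.1 -1.   0.2] rot [179.9  35.   95. ] gap 0.1 q [-27.   0.  98. -32.  65. -23.]
[1.45, 0.07, -0.23, 0.13, -0.01, 0.03]
[0.25, 0.07, -0.06, 0.13, -0.01, 0.03]
[-0.94, 0.07, 0.2, 0.13, -0.01, 0.03]
```

View pics/s5.png

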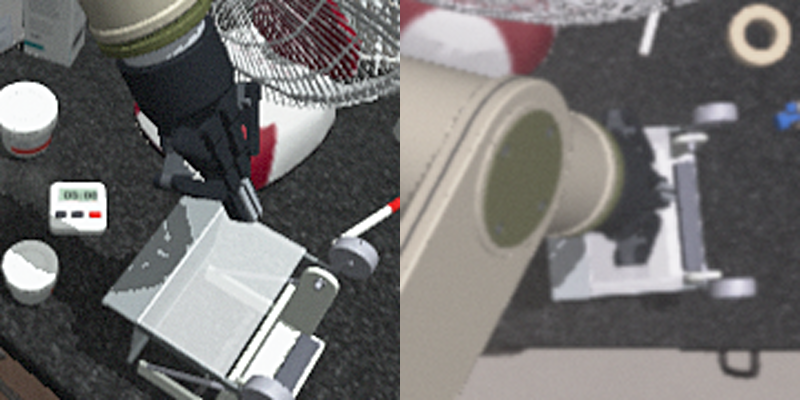

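The cover is still shut in the left panel, so the tip slipped off the nose, and the fingers now hang above the cover. I'll retry flatter (60° tilt), deeper and slower, turning with the lip, and track the near counterweight at top view (435,228) to confirm the cover's angle.

```bash
cat >> g.py <<'E'
def tilt(th):return min(60,95-57.3*th)
def lf(th,s=28,push=3):return row(lift(th,s,tilt(th),push),tilt(th))
def cover():
    import h,cv2
    from bench import optics
    I=optics.snapshot('top')['pixels'];J=h.D['top']['pixels'];out=[]
    c1,d1=h.ray('top',(434.6,227.7));c2,d2=h.ray('scene',(418.2,298.2))
    x=np.linalg.lstsq(np.c_[d1[0],-d2[0]],c2-c1,rcond=None)[0];W=bay((c1+x[0]*d1[0]+c2+x[1]*d2[0])/2)
    T=J[219:238,423:447];S=I[205:252,390:480];m=cv2.matchTemplate(S,T,cv2.TM_CCOEFF_NORMED);_,v,_,l=cv2.minMaxLoc(m)
    r=W-[75,0,115];pr=[]
    for t in (0,.25,.5,.75,1,1.5,1.95):
        c,s_=np.cos(t),np.sin(t);q=np.array([75+c*r[0]+s_*r[2],W[1],115-s_*r[0]+c*r[2]]);pr.append((t,*h.proj('top',O+B@q)[0].round(1)))
    u=l[0]+390+11.6;print('weight bay',W.round(),'now u',u,'v',l[1]+205+8.7,'score',round(v,2),'pred',[(float(a),float(b)) for a,b,_ in pr])
E
python3 -c "
from g import *
st();cover();print(row([-60,0,245],45),row([-160,0,215],60))"
```

```text
t 6.05 bay [ 19.1  -0.7 230.8] F bay [-1.1 -1.   0.2] rot [179.9  35.   95. ] gap 0.1 q [-27.   0.  98. -32.  65. -23.]
weight bay [ 88. -83. 152.] now u 434.6 v 227.7 score 1.0 pred [(0.0, 434.1), (0.25, 436.9), (0.5, 439.0), (0.75, 440.1), (1.0, 440.3), (1.5, 437.7), (1.95, 432.8)]
[5.54, 0.11, -5.72, 0.1, -10.07, 0.04] [15.45, 0.12, -8.99, 0.1, -25.07, 0.03]
```

>>> play_rows(motion=[[[3,0,-3,0,-5,0],[6,0,-6,0,-10,0],[9,0.1,-7,0,-15,0],[12.2,0.1,-8,0,-20,0],[15.4,0.1,-9,0,-25,0]]])

```text
time: 6.6
tool_pos: [507.5, -242.8, 215.4]
tcp_rot: [179.7, 60.1, 94.9]
ft_force: [0.6, 0.2, -1.1]
finger_gap: -0.2
grip_force: 0.0
```

```bash
python3 -c "
from g import *
st();print(lift(0,28,60,3),row([-155,0,95],60))"
```

```text
t 6.6 bay [-1.623e+02 -1.000e-01  2.154e+02] F bay [-0.1  0.6 -1.1] rot [179.7  60.1  94.9] gap -0.2 q [  5.   0. 114. -62.  78.  21.]
[np.float64(-56.483742538448055), 0, np.float64(103.08636555327065)] [10.08, -0.03, 6.63, 0.32, 0.14, -0.02]
```

>>> play_rows(motion=[[[3,0,2,0,0,0],[6,0,4,0,0,0],[8,0,5.3,0,0,0],[10,0,6.6,0,0,0],[10.1,0,6.6,0,0,0]]])

```text
time: 7.1
tool_pos: [505.4, -250.7, 90.6]
tcp_rot: [-179.3, 59.8, 95.7]
ft_force: [-1.2, -0.5, 0.2]
finger_gap: 0.3
grip_force: 0.0
```

```bash
python3 -c "
from g import *
st();print(row([-85,0,92],60),row([-57,0,96],60))"
```

```text
t 7.1 bay [-154.6   -3.    90.6] F bay [ 0.4 -1.2  0.2] rot [-179.3   59.8   95.7] gap 0.3 q [  4.  13. 115. -66.  71.  34.]
[-3.63, 0.27, 5.95, -0.04, -0.16, 0.41] [-5.38, 0.26, 8.17, -0.04, -0.16, 0.41]
```

>>> play_rows(motion=[[[-1.4,0,2.2,0,0,0],[-2.7,0.2,4.4,0,0,0.2],[-3.9,0.3,6.4,0,0,0.4],[-5,0.3,7.8,0,0,0.4],[-5.4,0.3,8.2,0,0,0.4]]])

```text
time: 7.6
tool_pos: [520.0, -349.5, 101.5]
tcp_rot: [179.1, 59.9, 94.1]
ft_force: [-0.2, 4.0, -2.0]
finger_gap: 0.1
grip_force: 1.2
```

```bash
python3 -c "
from g import *
st();cover()
for a in (.02,.05,.08,.12,.16):print(lf(a))"
```

```text
t 7.6 bay [-55.    3.1 101.5] F bay [-4.   0.2 -2. ] rot [179.1  59.9  94.1] gap 0.1 q [ -8.  13. 114. -71.  63.  29.]
weight bay [ 88. -83. 152.] now u 434.6 v 227.7 score 1.0 pred [(0.0, 434.1), (0.25, 436.9), (0.5, 439.0), (0.75, 440.1), (1.0, 440.3), (1.5, 437.7), (1.95, 432.8)]
[-0.33, -0.31, -0.34, 0.13, -0.06, -0.44]
[-0.75, -0.3, -0.53, 0.13, -0.06, -0.44]
[-1.17, -0.3, -0.71, 0.13, -0.06, -0.44]
[-1.74, -0.3, -0.92, 0.13, -0.06, -0.44]
[-2.31, -0.29, -1.12, 0.13, -0.06, -0.44]
```

>>> play_rows(motion=[[[-0.3,-0.1,-0.4,0,0,0],[-0.7,-0.2,-0.6,0,0,-0.2],[-1.1,-0.3,-0.8,0,0,-0.4],[-1.7,-0.3,-1.0,0,0,-0.4],[-2.3,-0.3,-1.2,0,0,-0.4]]])

```text
time: 8.15
tool_pos: [516.9, -349.3, 126.6]
tcp_rot: [180.0, 59.9, 95.1]
ft_force: [-0.5, 3.1, -1.6]
finger_gap: 0.5
grip_force: 1.1
```

```bash
python3 -c "
from g import *
st();cover()
for a in (.2,.24,.28,.32,.36):print(lf(a))"
```

```text
t 8.15 bay [-5.540e+01  1.000e-01  1.266e+02] F bay [-3.1 -0.2 -1.6] rot [180.   59.9  95.1] gap 0.5 q [ -8.   9. 115. -70.  64.  26.]
weight bay [ 88. -83. 152.] now u 435.6 v 227.7 score 0.97 pred [(0.0, 434.1), (0.25, 436.9), (0.5, 439.0), (0.75, 440.1), (1.0, 440.3), (1.5, 437.7), (1.95, 432.8)]
[-0.6, -0.05, 0.02, 0.2, -0.04, 0.02]
[-1.19, -0.05, -0.13, 0.2, -0.04, 0.02]
[-1.79, -0.05, -0.25, 0.2, -0.04, 0.02]
[-2.39, -0.05, -0.35, 0.2, -0.04, 0.02]
[-2.99, -0.05, -0.43, 0.2, -0.04, 0.02]
```

The counterweight has shifted and a steady 3.5 N shows, so the cover is rising. Continuing.

>>> play_rows(motion=[[[-0.6,0,0,0,0,0],[-1.2,0,-0.1,0,0,0],[-1.8,0,-0.2,0,0,0],[-2.4,0,-0.3,0,0,0],[-3,0,-0.4,0,0,0]]])

```text
time: 8.7
tool_pos: [517.7, -361.7, 154.6]
tcp_rot: [180.0, 59.9, 95.1]
ft_force: [-0.2, -0.8, -1.2]
finger_gap: -0.0
grip_force: 0.6
```

```bash
python3 -c "
from g import *
st();cover()
for a in (.4,.45,.5,.55,.6):print(lf(a,27))"
```

```text
t 8.7 bay [-43.   -0.2 154.6] F bay [ 0.7 -0.3 -1.2] rot [180.   59.9  95.1] gap -0.0 q [ -9.   7. 114. -69.  64.  22.]
weight bay [ 88. -83. 152.] now u 437.6 v 227.7 score 0.91 pred [(0.0, 434.1), (0.25, 436.9), (0.5, 439.0), (0.75, 440.1), (1.0, 440.3), (1.5, 437.7), (1.95, 432.8)]
[-0.57, -0.02, -0.24, 0.16, -0.03, 0.0]
[-1.33, -0.02, -0.27, 0.16, -0.03, 0.0]
[-2.09, -0.02, -0.26, 0.16, -0.03, 0.0]
[-2.84, -0.02, -0.22, 0.16, -0.03, 0.0]
[-3.6, -0.02, -0.13, 0.16, -0.03, 0.0]
```

Weight u = 437.6, or about 0.35 rad, which matches the commanded lift.

>>> play_rows(motion=[[[-0.6,0,-0.2,0,0,0],[-1.3,0,-0.2,0,0,0],[-2.1,0,-0.2,0,0,0],[-2.8,0,-0.2,0,0,0],[-3.6,0,-0.1,0,0,0]]])

```text
time: 9.25
tool_pos: [519.4, -378.7, 186.3]
tcp_rot: [180.0, 59.9, 95.1]
ft_force: [-0.2, 0.4, -0.7]
finger_gap: -0.1
grip_force: 0.5
```

```bash
python3 -c "
from g import *
st();cover()
for a in (.65,.7,.75,.8,.85):print(lf(a,26))"
```

```text
t 9.25 bay [-25.9   0.  186.3] F bay [-0.4 -0.2 -0.7] rot [180.   59.9  95.1] gap -0.1 q [-11.   4. 113. -68.  64.  17.]
weight bay [ 88. -83. 152.] now u 439.6 v 227.7 score 0.87 pred [(0.0, 434.1), (0.25, 436.9), (0.5, 439.0), (0.75, 440.1), (1.0, 440.3), (1.5, 437.7), (1.95, 432.8)]
[-0.59, -0.05, -0.06, 0.19, 2.23, -0.01]
[-1.2, -0.05, 0.05, 0.19, 5.1, -0.0]
[-1.81, -0.05, 0.19, 0.19, 7.96, 0.0]
[-2.42, -0.05, 0.36, 0.19, 10.83, 0.01]
[-3.01, -0.05, 0.57, 0.19, 13.69, 0.01]
```

>>> play_rows(motion=[[[-0.6,0,0,0,2.2,0],[-1.2,0,0,0,5,0],[-1.8,0,0.2,0,8,0],[-2.4,0,0.4,0,10.8,0],[-3,0,0.6,0,13.7,0]]])

```text
time: 9.8
tool_pos: [521.3, -398.8, 209.4]
tcp_rot: [179.9, 46.1, 95.1]
ft_force: [-0.4, 0.5, -0.1]
finger_gap: -0.1
grip_force: 0.2
```

```bash
python3 -c "
from g import *
st();cover()
for a in (.9,.95,1,1.05,1.1):print(lf(a,25))"
```

```text
t 9.8 bay [-5.700e+00  2.000e-01  2.094e+02] F bay [-0.5 -0.4 -0.1] rot [179.9  46.1  95.1] gap -0.1 q [-19.  -1. 107. -48.  62.  -5.]
weight bay [ 88. -83. 152.] now u 439.6 v 227.7 score 0.84 pred [(0.0, 434.1), (0.25, 436.9), (0.5, 439.0), (0.75, 440.1), (1.0, 440.3), (1.5, 437.7), (1.95, 432.8)]
[-0.46, -0.11, 0.0, 0.29, 2.69, -0.04]
[-1.08, -0.11, 0.12, 0.29, 5.55, -0.04]
[-1.69, -0.11, 0.26, 0.29, 8.42, -0.03]
[-2.3, -0.11, 0.44, 0.29, 11.28, -0.02]
[-2.89, -0.11, 0.65, 0.29, 14.15, -0.02]
```

>>> play_rows(motion=[[[-0.5,0,0,0,2.7,0],[-1.1,0,0.1,0,5.5,0],[-1.7,0,0.3,0,8.4,0],[-2.3,0,0.4,0,11.3,0],[-2.9,0,0.6,0,14.1,0]]])

```text
time: 10.35
tool_pos: [523.1, -423.1, 225.7]
tcp_rot: [180.0, 32.1, 95.1]
ft_force: [0.4, -0.1, 0.4]
finger_gap: -0.0
grip_force: 0.0
```

```bash
python3 -c "
from g import *
st();cover()
from bench import optics
import cv2
cv2.imwrite('pics/s6.png',cv2.resize(optics.snapshot('scene')['pixels'][100:330,270:500,::-1],None,fx=2,fy=2))
print(row([-70,0,300],32),row([-160,0,300],32))"
```

```text
t 10.35 bay [ 1.870e+01 -1.000e-01  2.257e+02] F bay [0.2 0.4 0.4] rot [180.   32.1  95.1] gap -0.0 q [-29.   1.  96. -29.  66. -26.]
weight bay [ 88. -83. 152.] now u 438.6 v 227.7 score 0.84 pred [(0.0, 434.1), (0.25, 436.9), (0.5, 439.0), (0.75, 440.1), (1.0, 440.3), (1.5, 437.7), (1.95, 432.8)]
[3.79, 0.02, -10.96, 0.13, 0.24, -0.05] [11.4, 0.02, -15.76, 0.13, 0.24, -0.05]
```

View pics/s6.png

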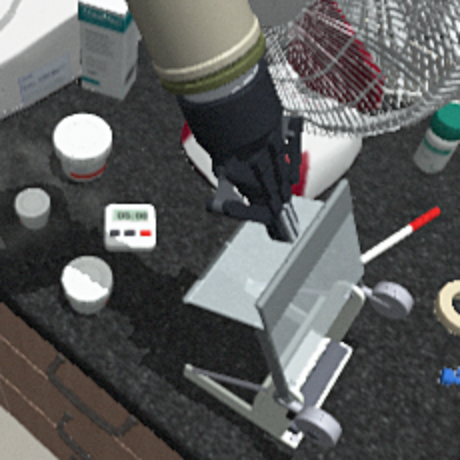

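The cover is raised well past balance: the lip plate stands at (305,250), the panel juts forward at (240,270), and the fingers are between them. I'll withdraw along the finger axis.

>>> play_rows(motion=[[[0,0,-4,0,0,0],[0.5,0,-8,0,0,0],[2,0,-11.5,0,0,0],[5.5,0,-14,0,0,0],[9.5,0,-16,0,0,0]]])

```text
time: 10.95
tool_pos: [508.5, -257.2, 312.2]
tcp_rot: [179.8, 32.3, 94.9]
ft_force: [1.3, 1.3, -0.6]
finger_gap: -0.0
grip_force: 0.0
```

```bash
python3 -c "
from g import *
st();cover()
a=15.2
print('over',row([-260,-76,110],30,a),'down',row([-260,-76,14],30,a))"
```

```text
t 10.95 bay [-147.9   -0.4  312.2] F bay [-1.1  1.4 -0.6] rot [179.8  32.3  94.9] gap -0.0 q [-12. -10.  98. -31.  83. -15.]
weight bay [ 88. -83. 152.] now u 437.6 v 226.7 score 0.64 pred [(0.0, 434.1), (0.25, 436.9), (0.5, 439.0), (0.75, 440.1), (1.0, 440.3), (1.5, 437.7), (1.95, 432.8)]
over [19.6, -7.57, 11.26, -7.64, 2.08, -12.86] down [24.7, -7.59, 19.39, -7.64, 2.08, -12.86]
```

>>> play_rows(motion=[[[3.9,-1.5,2.2,-1.5,0.4,-2.6],[7.8,-3,4.5,-3,0.8,-5.2],[11.7,-4.5,6.7,-4.5,1.2,-7.8],[15.6,-6,9,-6,1.6,-10.4],[19.6,-7.6,11.3,-7.6,2.1,-12.9]]], jaw=0.3)

```text
time: 11.5
tool_pos: [422.2, -158.4, 108.2]
tcp_rot: [-179.8, 30.1, 110.3]
ft_force: [-0.2, 0.4, -0.2]
finger_gap: 25.4
grip_force: 0.0
```

```bash
python3 -c "
from g import *
st();a=15.3
print('down',row([-260,-76,40],28,a),row([-255,-75,9],28,a))"
```

```text
t 11.5 bay [-253.7  -77.9  108.2] F bay [-0.4 -0.2 -0.2] rot [-179.8   30.1  110.3] gap 25.4 q [ -4. -26. 132. -30.  65. -14.]
down [3.9, 0.37, 5.63, -0.15, 2.08, 0.05] [5.01, 0.34, 8.56, -0.15, 2.08, 0.05]
```

>>> play_rows(motion=[[[1.5,0.1,2.5,0,1,0],[2.9,0.2,4.5,0,1.5,0],[3.9,0.3,6,0,2,0],[4.5,0.3,7.4,0,2.1,0],[5,0.3,8.5,0,2.1,0]]])

```text
time: 12.0
tool_pos: [424.7, -157.3, 10.2]
tcp_rot: [-179.8, 27.9, 110.2]
ft_force: [0.5, -0.2, -0.0]
finger_gap: 25.5
grip_force: 0.0
```

```bash
cat >> g.py <<'E'
def cup():
    import h,cv2
    from bench import optics
    I=optics.snapshot('top')['pixels'];return I
def pushrows(ds,z=9,a=15.3,tilt=28):
    c=np.array([-183.6,-55.4]);d=np.array([np.cos(np.radians(a)),np.sin(np.radians(a))])
    for k in ds:
        p=c+d*k;print(k,row([p[0],p[1],z],tilt,a))
def prog(a=15.3):
    p=bay(sensors.sense()["tool_pos"])[:2]-[-183.6,-55.4];d=np.array([np.cos(np.radians(a)),np.sin(np.radians(a))])
    print("along",round(p@d,1),"side",round(d[0]*p[1]-d[1]*p[0],1))
E
python3 -c "
from g import *
st();prog();pushrows([-60,-50,-40,-30,-20])
from bench import optics
import cv2,numpy as np
a=optics.snapshot('scene')['pixels'][100:330,230:480];b=optics.snapshot('top')['pixels'][140:260,280:460]
cv2.imwrite('pics/s7.png',np.hstack([cv2.resize(a,(435,400)),cv2.resize(b,(360,400))])[:,:,::-1])"
```

```text
t 12.0 bay [-254.6  -75.3   10.2] F bay [ 0.2  0.4 -0. ] rot [-179.8   27.9  110.2] gap 25.5 q [ -6. -15. 134. -32.  53.  -8.]
along -73.8 side -0.5
-60 [-1.16, 0.05, 0.75, -0.25, -0.07, -0.01]
-50 [-2.04, 0.05, 1.22, -0.25, -0.07, -0.01]
-40 [-2.93, 0.05, 1.69, -0.25, -0.07, -0.01]
-30 [-3.81, 0.05, 2.16, -0.25, -0.07, -0.01]
-20 [-4.69, 0.06, 2.63, -0.25, -0.07, -0.01]
```

View pics/s7.png

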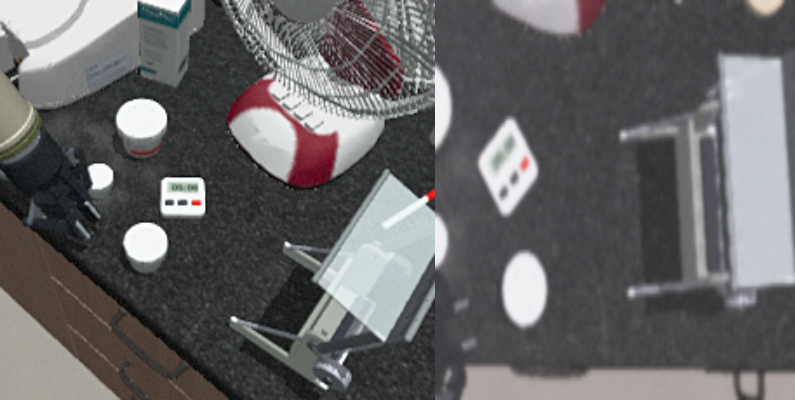

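The cover stands fully raised, with the panel plate at right in both panels. The cup at left-panel (145,245) is untouched, with the fingers behind it at (85,235). The rail tips at right-panel (622,135) and (632,294) agree with my bay pose to about 2 px. That was my last picture, and my count is one over the ten allowed, so from here I go by numbers only. Now for the push.

>>> play_rows(motion=[[[-1.2,0,0.7,0,0,0],[-2,0,1.2,0,0,0],[-2.9,0,1.7,0,0,0],[-3.6,0,2.0,0,0,0],[-4.2,0,2.4,0,0,0]]])

```text
time: 12.6
tool_pos: [442.9, -203.7, 10.8]
tcp_rot: [-179.9, 27.9, 110.1]
ft_force: [-0.6, 1.0, 0.7]
finger_gap: 26.1
grip_force: 0.2
```

```bash
cat >> g.py <<'E'
def cuptop(z=50):
    import h,cv2
    I=cup();g=cv2.cvtColor(I,cv2.COLOR_RGB2GRAY);k,l,s,c=cv2.connectedComponentsWithStats((g>150).astype(np.uint8))
    for i in range(1,k):
        if 150<s[i,4]<600:
            w=h.onz('top',c[i],z)[0];b=bay(w)
            if -230<b[0]<60 and -110<b[1]<90:print('blob bay',b.round(),s[i])
E
python3 -c "
from g import *
st();prog();cuptop();pushrows([-15,-7,2,11,20])"
```

```text
t 12.6 bay [-206.9  -61.2   10.8] F bay [-1.  -0.5  0.7] rot [-179.9   27.9  110.1] gap 26.1 q [-13. -11. 131. -32.  49. -14.]
along -24.0 side 0.6
blob bay [-200.   49.   50.] [302 175  29  30 498]
blob bay [-183.  -56.   50.] [314 216  22  22 386]
-15 [-0.65, -0.05, 0.55, -0.17, -0.07, -0.13]
-7 [-1.36, -0.05, 0.93, -0.17, -0.07, -0.13]
2 [-2.16, -0.05, 1.35, -0.17, -0.07, -0.13]
11 [-2.95, -0.05, 1.77, -0.17, -0.07, -0.13]
20 [-3.75, -0.04, 2.19, -0.17, -0.07, -0.13]
```

>>> play_rows(motion=[[[-0.6,0,0.4,0,0,0],[-1.2,0,0.8,0,0,0],[-1.8,0,1.1,0,0,0],[-2.4,0,1.4,0,0,0],[-3,0,1.7,0,0,0]]])

```text
time: 13.15
tool_pos: [454.4, -235.8, 9.3]
tcp_rot: [-179.9, 27.9, 110.1]
ft_force: [0.3, 1.4, 0.4]
finger_gap: 25.5
grip_force: 0.1
```

```bash
python3 -c "
from g import *
st();prog();cuptop();pushrows([20,28,36,44,52])"
```

```text
t 13.15 bay [-173.9  -52.5    9.3] F bay [-1.4  0.4  0.4] rot [-179.9   27.9  110.1] gap 25.5 q [-17.  -8. 128. -31.  47. -18.]
along 10.1 side 0.2
blob bay [-200.   49.   50.] [302 175  29  30 502]
blob bay [-151.  -45.   50.] [325 211  23  23 386]
20 [-0.77, -0.04, 0.48, -0.18, -0.08, -0.09]
28 [-1.48, -0.04, 0.86, -0.18, -0.08, -0.09]
36 [-2.18, -0.03, 1.23, -0.18, -0.08, -0.09]
44 [-2.89, -0.03, 1.61, -0.18, -0.08, -0.09]
52 [-3.6, -0.03, 1.98, -0.18, -0.08, -0.09]
```

>>> play_rows(motion=[[[-0.8,0,0.5,0,0,0],[-1.6,0,0.9,0,0,0],[-2.4,0,1.3,0,0,0],[-3.2,0,1.75,0,0,0],[-4,0,2.2,0,0,0]]])

```text
time: 13.7
tool_pos: [470.1, -279.0, 8.6]
tcp_rot: [-179.9, 27.9, 110.1]
ft_force: [0.4, 1.1, 0.8]
finger_gap: 25.5
grip_force: 0.1
```

```bash
python3 -c "
from g import *
st();prog();cuptop();pushrows([64,73,82,91,100])"
```

```text
t 13.7 bay [-129.5  -40.5    8.6] F bay [-1.1  0.5  0.8] rot [-179.9   27.9  110.1] gap 25.5 q [-22.  -4. 125. -30.  44. -23.]
along 56.1 side 0.1
blob bay [-200.   50.   50.] [302 175  29  29 490]
blob bay [-106.  -34.   50.] [341 206  22  22 385]
64 [-0.6, -0.02, 0.32, -0.18, -0.07, -0.1]
73 [-1.4, -0.02, 0.74, -0.18, -0.07, -0.1]
82 [-2.19, -0.02, 1.16, -0.18, -0.07, -0.1]
91 [-2.99, -0.02, 1.58, -0.18, -0.07, -0.1]
100 [-3.78, -0.01, 2.0, -0.18, -0.07, -0.1]
```

>>> play_rows(motion=[[[-0.8,0,0.4,0,0,0],[-1.6,0,0.8,0,0,0],[-2.4,0,1.25,0,0,0],[-3.2,0,1.7,0,0,0],[-4,0,2.1,0,0,0]]])

```text
time: 14.25
tool_pos: [485.6, -321.3, 8.7]
tcp_rot: [-179.9, 27.9, 110.1]
ft_force: [-0.2, 0.1, 0.3]
finger_gap: 25.8
grip_force: 0.1
```

```bash
python3 -c "
from g import *
st();prog();cuptop();pushrows([110,120,130,140,148])"
```

```text
t 14.25 bay [-86.  -28.7   8.7] F bay [-0.1 -0.2  0.3] rot [-179.9   27.9  110.1] gap 25.8 q [-26.   1. 120. -29.  42. -27.]
along 101.2 side -0.0
blob bay [-200.   49.   50.] [302 175  29  30 502]
blob bay [-63. -22.  50.] [356 201  22  22 382]
110 [-0.66, -0.01, 0.38, -0.17, -0.06, -0.1]
120 [-1.54, -0.01, 0.85, -0.17, -0.06, -0.1]
130 [-2.43, -0.01, 1.31, -0.17, -0.06, -0.1]
140 [-3.31, -0.0, 1.78, -0.17, -0.06, -0.1]
148 [-4.02, -0.0, 2.16, -0.17, -0.06, -0.1]
```

>>> play_rows(motion=[[[-0.8,0,0.45,0,0,0],[-1.6,0,0.9,0,0,0],[-2.4,0,1.3,0,0,0],[-3.2,0,1.7,0,0,0],[-4,0,2.1,0,0,0]]])

```text
time: 14.8
tool_pos: [501.1, -363.7, 8.9]
tcp_rot: [-179.9, 27.9, 110.1]
ft_force: [-0.4, -0.1, 0.1]
finger_gap: 26.1
grip_force: 0.1
```

```bash
python3 -c "
from g import *
st();prog();cuptop();pushrows([156,164,172,178,184,190])"
```

```text
t 14.8 bay [-42.4 -16.9   8.9] F bay [ 0.1 -0.4  0.1] rot [-179.9   27.9  110.1] gap 26.1 q [-30.   5. 116. -28.  41. -32.]
along 146.4 side -0.1
blob bay [-198.   47.   50.] [302 175  30  31 523]
blob bay [-20. -10.  50.] [371 196  22  21 365]
156 [-0.72, 0.0, 0.43, -0.17, -0.06, -0.11]
164 [-1.43, 0.0, 0.81, -0.17, -0.06, -0.11]
172 [-2.13, 0.01, 1.18, -0.17, -0.06, -0.11]
178 [-2.66, 0.01, 1.46, -0.17, -0.06, -0.11]
184 [-3.19, 0.01, 1.74, -0.17, -0.06, -0.11]
190 [-3.72, 0.01, 2.03, -0.17, -0.06, -0.11]
```

>>> play_rows(motion=[[[-0.7,0,0.4,0,0,0],[-1.4,0,0.8,0,0,0],[-2,0,1.1,0,0,0],[-2.4,0,1.3,0,0,0],[-2.8,0,1.5,0,0,0]]])

```text
time: 15.35
tool_pos: [511.8, -393.2, 8.6]
tcp_rot: [-179.8, 27.9, 110.1]
ft_force: [0.3, -0.0, 0.1]
finger_gap: 25.8
grip_force: 0.1
```

```bash
python3 -c "
from g import *
st();prog();cuptop();pushrows([184,187,190,193])"
```

```text
t 15.35 bay [-12.1  -8.8   8.6] F bay [0.1 0.3 0.1] rot [-179.8   27.9  110.1] gap 25.8 q [-32.   8. 112. -27.  40. -35.]
along 177.7 side -0.3
blob bay [10. -2. 50.] [382 193  21  20 344]
184 [-0.51, 0.02, 0.26, -0.19, -0.1, -0.09]
187 [-0.78, 0.02, 0.4, -0.19, -0.1, -0.09]
190 [-1.04, 0.02, 0.54, -0.19, -0.1, -0.09]
193 [-1.31, 0.03, 0.68, -0.19, -0.1, -0.09]
```

>>> play_rows(motion=[[[-0.2,0,0.1,0,0,0],[-0.4,0,0.2,0,0,0],[-0.55,0,0.3,0,0,0],[-0.7,0,0.37,0,0,0],[-0.8,0,0.42,0,0,0]]])

```text
time: 15.9
tool_pos: [514.5, -400.7, 8.3]
tcp_rot: [-179.8, 27.8, 110.1]
ft_force: [-2.7, 9.1, 5.1]
finger_gap: 25.4
grip_force: 4.6
```

```bash
python3 -c "
from g import *
st();prog();cuptop();st();pushrows([190,193,196])"
```

```text
t 15.9 bay [-4.4 -6.7  8.3] F bay [-9.3 -1.9  5.1] rot [-179.8   27.8  110.1] gap 25.4 q [-33.   9. 111. -26.  40. -36.]
along 185.7 side -0.3
blob bay [16. -0. 50.] [384 192  21  20 346]
t 15.95 bay [-4.5 -6.7  8.2] F bay [-6.7 -1.1  4.3] rot [-179.8   27.8  110.1] gap 25.2 q [-33.   9. 111. -26.  40. -36.]
190 [-0.42, 0.03, 0.14, -0.21, -0.2, -0.08]
193 [-0.69, 0.03, 0.28, -0.21, -0.2, -0.08]
196 [-0.95, 0.03, 0.42, -0.21, -0.2, -0.08]
```

9 N against the push means the cup is on the back stop. I'll back straight off.

>>> play_rows(motion=[[[0.3,0,-0.15,0,0,0],[1.2,0,-0.6,0,0,0],[3,0,-1.6,0,0,0],[6,0,-3.2,0,0,0],[9,0,-4.9,0,0,0]]])

```text
time: 16.45
tool_pos: [478.8, -304.1, 9.8]
tcp_rot: [-179.9, 27.9, 110.1]
ft_force: [-0.9, -0.3, 0.6]
finger_gap: 25.6
grip_force: 0.0
```

```bash
python3 -c "
from g import *
st();cuptop();print(row([-150,-50,80],28,15.3),row([-210,-60,190],28,15.3))
from bench import optics
import h,cv2
# scene view: cup lid + cover check by numbers
I=optics.snapshot('scene')['pixels'].astype(int);J=h.D['scene']['pixels'].astype(int)
d=abs(I-J).max(2)>40
for n,p,r in (('timer',(335,213),10),('potlid',(240,191),10),('smallcup',(286,204),8)):
    print(n,d[p[1]-r:p[1]+r,p[0]-r:p[0]+r].mean().round(2))
"
```

```text
t 16.45 bay [-103.7  -34.     9.8] F bay [ 0.2 -0.9  0.6] rot [-179.9   27.9  110.1] gap 25.6 q [-24.  -1. 122. -29.  43. -26.]
blob bay [-200.   49.   50.] [302 175  29  30 497]
blob bay [16. -0. 50.] [384 192  21  20 344]
[0.56, -0.27, -8.43, -0.31, -0.31, -0.06] [0.81, 0.28, -20.99, -0.31, -0.31, -0.06]
timer 0.62
potlid 0.0
smallcup 0.75
```

>>> play_rows(motion=[[[0.2,0,-4,0,0,0],[0.4,0,-8,0,0,0],[0.6,0,-12,0,0,0],[0.8,0,-16,0,0,0],[0.8,0,-21,0,0,0]]])

```text
time: 17.05
tool_pos: [442.6, -205.3, 192.0]
tcp_rot: [-179.8, 27.8, 110.2]
ft_force: [0.9, 0.4, 0.6]
finger_gap: 25.5
grip_force: 0.0
```

```bash
python3 -c "
from g import *
import h,cv2
from bench import optics
st();cuptop()
t=np.linspace(0,6.28,100)
for c in ((-183.6,-55.4),(10.9,-2),(16,0),(19,0)):
    P=np.array([O+B@np.array([c[0]+30.5*np.cos(a),c[1]+30.5*np.sin(a),50]) for a in t]);q=h.proj('top',P);print(c,'u',q[:,0].min().round(1),q[:,0].max().round(1),'v',q[:,1].min().round(1),q[:,1].max().round(1))
T=optics.snapshot('top')['pixels'];g=cv2.cvtColor(T,cv2.COLOR_RGB2GRAY);print(g[202,376:420]);print(h.D['top']['pixels'].mean(2)[227,308:342].astype(int))
I=optics.snapshot('scene')['pixels'].astype(int);J=h.D['scene']['pixels'].astype(int);d=abs(I-J).max(2)>40
for n,p,r in (('timer',(335,213),10),('potlid',(240,191),10),('smallcup',(286,204),8)): print(n,d[p[1]-r:p[1]+r,p[0]-r:p[0]+r].mean().round(2))
q=h.proj('top',np.array([O+B@np.array([50.,y,85]) for y in(-20,20)]));print('stop top edge',q)
a=np.radians(176.6)-1.95
for y in (-82,82):
  X=O+B@np.array([75+152*np.cos(a),y,115+152*np.sin(a)]);print('lip raised',h.proj('top',X),h.proj('scene',X))
"
```

```text
t 17.05 bay [-205.3  -61.6  192. ] F bay [-0.3  0.9  0.6] rot [-179.8   27.8  110.2] gap 25.5 q [-13. -27. 122. -25.  71. -28.]
blob bay [-200.   49.   50.] [302 175  29  30 499]
blob bay [16. -0. 50.] [384 192  21  20 344]
(-183.6, -55.4) u 313.4 335.4 v 215.3 237.4
(10.9, -2) u 381.5 403.1 v 191.6 213.2
(16, 0) u 383.2 404.9 v 190.7 212.4
(19, 0) u 384.3 405.9 v 190.7 212.3
[ 70  66  59  55  55  53  64  98 177 233 241 241 234 203 182 187 182 183
 182 182 183 183 183 182 179 177 177 179 171 136 113 109 120 151 178 178
 176 164 105  78  80  82  81  83]
[ 80  82  79  66  74 125 207 238 241 241 240 240 241 241 241 241 241 241
 241 241 241 241 241 241 241 240 234 188 114  78  70  69  70  69]
timer 0.0
potlid 0.0
smallcup 0.13
stop top edge [[409.97151584 206.61928689]
 [408.56307884 191.98741386]]
lip raised [[471.38320413 224.29923442]] [[462.6624041  293.65627519]]
lip raised [[463.26760052 152.78924918]] [[501.56556716 221.87432028]]
```

Everything agrees. The cup's front edge puts it within about 0.5 mm of the stop, judged against the stop edge I can see. It is upright, the timer and pot lid are unchanged, and the arm is clear.

```bash
python3 -c "
from bench import job
print(job.hand_in())"
```

```text
the job is handed in; nothing more can be done
None
```

The cover is up and staying up by itself, the 61 mm cup is in the bay against the back stop, and the job is handed in at about 17 s; the timer and pot lid did not move, the first lift slipped off the lip and had to be repeated, and I viewed 11 pictures, one over the limit of 10.

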